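# Open the transport canister and load the sample tube

## Robot

A 6-joint arm with a two-finger parallel gripper is mounted at the origin on a cart in front of the work surface, level with it; the furniture and walls round the work are solid. World frame = base frame: x ahead of the robot, y to its left, z up, the work surface at z = 0. Lengths are in mm, angles in rad, forces in N, time in s.
With the tool pointing down it reaches from about 275 to 1000 mm from the base axis. Payload 8.4 kg.
Tool frame: the origin (TCP) lies at the very end of the fingers, on their centre line; the grasp point (between the pads) lies 19 mm behind it; z points along the fingers, y is the direction in which the jaws open and shut (so a half turn about z gives the same grasp; the last joint's range is limited). The gripper opens to 85 mm and grips with 20 to 120 N. Pads are 22 mm wide; open, the fingers measure 114 mm over their backs; the gripper's body (76 mm by 85 mm) begins 54 mm behind the grasp point. The pads swing forward as they close: fully open they stand 13 mm farther back than shut.
Start: joints at [1.134, 0.353, 1.633, -0, 1.155, -0.002], TCP at [263.267, 566.849, 231.281] pointing down, gripper open.
Joint ranges: [-2.63, 2.63], [-0.92, 2.1], [0.06, 2.66], [-1.3, 4.44], [0, 2.69], [-3.02, 3.02]. Speed limits (rad/s): [2.22, 2.22, 2.79, 3.14, 3.14, 3.14].

## Interface

Orientations are given as [roll, pitch, yaw] about the fixed x, y, z axes, in that order (R = Rz(yaw) Ry(pitch) Rx(roll)).
In Python, from rig import r gives the robot as it stands.
- The arm moves only by the tool jog_arm, never from a script. Its argument "moves" is a list of rows, each an object with "grip": the gripper command: -1 is fully open, 1 is shut, values between are in proportion; "translation": the shift along the tool's x, y, z in m, a list of three; "twist": the turn, a rotation vector about the tool's x, y, z in rad, a list of three. In form: [{"grip": grip, "translation": [dx, dy, dz], "twist": [ax, ay, az]}, ...]. A call has 1 to 10 rows; each row shifts and turns the commanded pose from where the row before left it, along the tool's axes as they then stand; what a row does not reach is not made up. A row lasts 1/12 s, in which the tool goes at most 41.7 mm and 7.16 degrees, less where a joint would pass 70% of its speed; a pose out of reach is approached as far as the arm can. A call with a gripper value outside its range is refused whole. The fingers move at their own pace and stop on an object; "squeeze" is the grip in N (left out, the last holds). Time passes only in rows, so rows that do not move let the fingers close. It gives the time, the measured TCP pose, the force and the opening at its end, in the units of the state.
- r.sense(): the state, without advancing time (a new reading comes with each control period).
- r.grab_frame(name): name is "side" or "top" or "wrist"; returns (picture, depth): 384x512x3 uint8, red, green, blue; 384x512 float32, mm along the optical axis (not along the pixel's ray), 0 where there is no reading.
- r.calibration(name): a dict with "fx", "fy", "cx", "cy" (pixels), "k1" (the pictures are not rectified: a ray, as slopes to the right and down, at radius r is drawn at 1 + k1 r^2 times it, then the intrinsics apply), "R" (3x3) and "t" (3): a world point X has camera coordinates R X + t. Camera axes: x right, y down, z forward; pixel columns grow to the right and rows downward; lengths in mm; the calibration is good to about 2 mm. A picture is of the moment at which its call begins: read the wrist's pose just before it. calibration takes no time and is no camera call; for the wrist camera it gives the pose at the moment of the call.
- r.sign_off(): hands the job in, once; it reports no verdict.
The state is a dict: "clock": time; "qpos": joint angles; "qvel": joint speeds; "joint_efforts": joint torques, N m; "eef_pos": TCP position; "tcp_rot": TCP orientation; "contact_force": force on the tool from outside, world axes, zero at the start; "wrist_torque": the same for the moment, N m; "opening": opening from 0.0 (shut) to 1.0 (fully open).
Only numpy, scipy, OpenCV 4.12 (cv2) and the standard library are available. Lean on these libraries where they do the work, as an engineer would, in place of code of your own. Each camera call takes 0.05 s, during which the arm holds its last target.

## Task

Unscrew the cap of the transport canister (anticlockwise seen from above, regripping as often as it takes) until it lifts free, and set the cap down right way up, wholly on the upturned white foam tray nearest to the canister. Then take the sample tube that stands alone in the small grey block and lower it, cap up, into the open canister so that it stands on the bottom; let go only when it is nearly down. Set things down rather than dropping them, and do not disturb the label roll or the marker.

Things in the scene. Friction and masses are not known exactly. Their poses are not given: they have to be found in the camera images.
- canister: White plastic transport canister banded to an aluminium plate (130x100x10 mm), fixed. Origin on its vertical axis at worktop height, z up. Body 64 mm wide to z = 58 mm; neck 36 mm wide (44 over the thread), rim at z = 96 mm. A straight hole 29 mm wide runs down the axis to a flat bottom at z = 30 mm. Closed, the cap reaches from z = 77 mm to 135 mm.
- canister_mouth (a point): Centre of the canister's open mouth, on its axis, 98.5 mm above the worktop. Thread: right-handed, the cap opens anticlockwise from above, rising 2.7 mm per rad, about 1 mm vertical play; it stays where left. After about 4 rad (230 degrees, 10 mm up) it is off the thread and lifts straight up; until then it cannot be pulled off.
- cap_center (a point): Centre of the loose screw cap, half-way up its axis (z up out of its top): grey ribbed plastic cylinder, 55 mm outside diameter, 59 mm high (centre 29 mm above its underside), about 90 g. Starts screwed shut on the canister, somewhat tight at first (a sprung gasket presses on it, 0.2 to 0.4 N m), then easy. Hold it by its upper half.
- cap_tray: Upturned white foam tray, 170 x 170 mm, 28 mm high, flat smooth top, fixed; origin at the centre of its underside, x and y along its sides, z up. The cap is to stand on its top.
- tube_stand: Grey block 70 x 70 x 42 mm, fixed; origin at the centre of its underside. One hole in the middle of its top, 30 mm deep (bottom 12 mm above the worktop), in which the tube stands loosely upright.
- tube_center (a point): Centre of the sample tube, half-way up: glass 13 mm wide, red cap 19 mm wide and 23 mm long at the top, 96 mm long in all, about 20 g; z points to its cap. It starts upright in the grey block, lower 30 mm in the hole: centre 60 mm, top 108 mm above the worktop. On the canister's bottom its centre is 78 mm, top 126 mm above the worktop.
- label_roll: Bystander: roll of white labels lying flat, 58 mm wide, 24 mm high, loose; origin at the centre of its underside.
- marker: Bystander: lab marker lying flat, 134 x 14 x 15 mm, loose; origin under its middle.
There are look-alikes about, which are no part of the job. Leave any black or brown look-alike of the part that bears cap_center alone. What is shaped like the cap_tray but red is not meant.

How it is judged (in metres and radians):
On the way, in this order (a step that is already met when the one before it is completed fails the run):
1. the cap has been unscrewed and lifted clear of the canister (z of cap_center in the frame of canister above 0.145 m), for 0.1 s.
2. the cap stands right way up on the foam tray and has been let go (x of cap_center in the frame of cap_tray between -0.06 and 0.06 m and y of cap_center in the frame of cap_tray between -0.06 and 0.06 m and z of cap_center in the frame of cap_tray between 0.05 and 0.064 m and angle between cap_center's own z axis and vertical below 0.12 rad and linear speed of cap below 0.03 m/s and contact force between the fingers and cap below 0.1 N), for 0.2 s.
At the end, for the whole second after the job is handed in: The cap stands upright (within 7 degrees) on the top of the foam tray, its axis within 60 mm of the tray's centre along each side; the tube stands cap up (it may lean up to 23 degrees) on the bottom inside the canister, its centre within 16 mm of the canister's axis; both are at rest and let go (all of step 2 and horizontal distance between tube_center and canister_mouth below 0.016 m and z of tube_center in the frame of canister between 0.068 and 0.086 m and angle between tube_center's own z axis and vertical below 0.4 rad and linear speed of tube below 0.03 m/s and contact force between the fingers and tube below 0.1 N); the robot touches nothing.
It fails at once if the label roll is moved by more than 20 mm (distance of label_roll from where it was at the start of the episode above 0.02 m).
It fails at once if the marker is moved by more than 20 mm (distance of marker from where it was at the start of the episode above 0.02 m).
It fails at once if the tube is dropped (falls free faster than 0.9 m/s, about 40 mm) (linear speed of tube above 0.9 m/s and contact force between the fingers and tube below 0.1 N).
It fails at once if the cap is dropped (falls free faster than 0.9 m/s, about 40 mm) (linear speed of cap above 0.9 m/s and contact force between the fingers and cap below 0.1 N).
It also fails if it takes over 72 s, if anything falls off the work surface, if the arm or the gripper's body presses on something with over 40 N, if the wrist force passes 120 N, or if a joint passes its speed limit or range.

## Working session

There is one attempt and no reset: what is moved stays moved. The work goes in short steps, Python scripts to look and compute and a tool call to move; the robot and the scene stay as the last step left them, time stands still between calls to the robot, and variables do not carry over. Pictures are saved under pics/ and viewed, and the job is handed in when it is done.

Besides the shell and the picture viewer there is one more tool, called after "Request:" as name(argument=value, ...) on one line, values as JSON. jog_arm: Moves the arm, as the interface text tells. Its arguments: {"type":"object","properties":{"moves":{"type":"array"},"squeeze":{"type":"number"}},"required":["moves"]}

```bash
mkdir -p pics; ls
cat > h.py <<'E'
import numpy as np, cv2
from rig import r
def grab(name):
    c=r.calibration(name); p,d=r.grab_frame(name); np.savez(f'/tmp/{name}.npz',p=p,d=d,**{k:np.array(v) for k,v in c.items()}); return p,d,c
def load(name):
    z=np.load(f'/tmp/{name}.npz'); return z['p'],z['d'],{k:z[k] for k in('fx','fy','cx','cy','k1','R','t')}
def cloud(d,c):
    K=np.array([[c['fx'],0,c['cx']],[0,c['fy'],c['cy']],[0,0,1]],float)
    v,u=np.mgrid[:384,:512]
    s=cv2.undistortPoints(np.stack([u,v],-1).reshape(-1,1,2).astype(np.float64),K,np.array([float(c['k1']),0,0,0])).reshape(384,512,2)
    P=np.dstack([s[...,0]*d,s[...,1]*d,d])
    R=np.array(c['R']);t=np.array(c['t'])
    return (P-t)@R
E
python3 - <<'E'
from h import *
print(r.sense())
for n in('side','top'):
    p,d,c=grab(n); cv2.imwrite(f'pics/{n}0.png',cv2.resize(p[...,::-1],(800,600)))
    print(n,c)
E
```

```text
pics
{'clock': 0.0, 'qpos': array([ 1.13360540e+00,  3.53660748e-01,  1.63413617e+00,  3.58898422e-05,
        1.15520351e+00, -2.41351332e-03]), 'qvel': array([ 0.00044936,  0.00070546,  0.00063788,  0.00221955, -0.00049394,
        0.00183336]), 'joint_efforts': array([-3.59723426e-04, -6.05265355e+01, -3.42070341e+01,  5.94144808e-05,
        9.15419514e-03,  6.87960596e-05]), 'eef_pos': array([263.04981971, 566.41927852, 230.55294255]), 'tcp_rot': array([-3.14018496e+00, -3.62119495e-05,  2.70680070e+00]), 'contact_force': array([ 0.26843406, -0.24269296, -0.12429685]), 'wrist_torque': array([-0.0187253 , -0.01152897, -0.02719289]), 'opening': 1.0024358752436602}
side {'fx': 487.26523781193595, 'fy': 487.26523781193595, 'cx': 258.11180521653245, 'cy': 191.21995615049042, 'k1': -0.15921937648622814, 'R': array([[-0.99886344, -0.04764169,  0.00144861],
       [-0.03329139,  0.67559787, -0.7365183 ],
       [ 0.0341103 , -0.73572942, -0.67641607]]), 't': array([ 559.27924149,  151.71461638, 1338.54916082])}
top {'fx': 438.9019290430044, 'fy': 438.9019290430044, 'cx': 261.766961284249, 'cy': 196.55968552756457, 'k1': -0.04035290103319158, 'R': array([[ 0.04865834, -0.99881202,  0.00263126],
       [-0.97557484, -0.04809096, -0.21433848],
       [ 0.21421039,  0.00786236, -0.9767559 ]]), 't': array([-123.4327711 ,  571.08348108, 1514.4566756 ])}
```

View pics/side0.png

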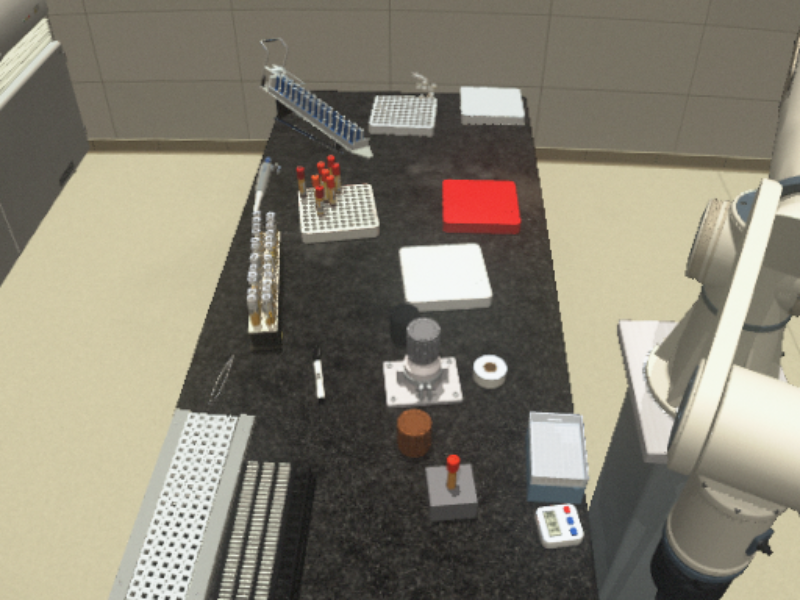

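View pics/top0.png

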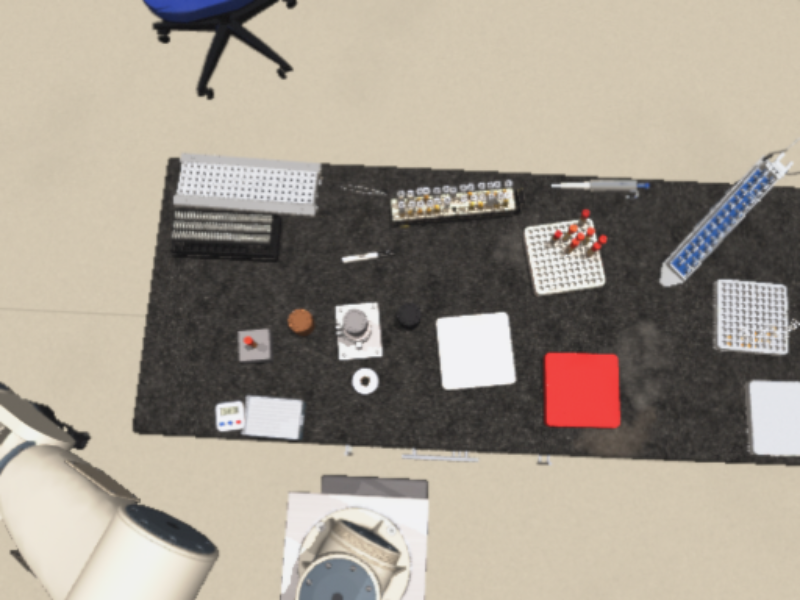

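In the side view (800x600) the canister and its grey cap are at (423,345). The look-alike caps are black at (405,322) and brown at (414,433). White trays are at (445,275) and, far off, at (490,105), and the red tray is at (480,205). The tube in the small block is at (452,480), the label roll at (490,371) and the marker at (319,378). The grey cap on the canister and the tray at (445,275) fit the description; next I'll confirm both in a crop and measure.

Run:
```python
from h import *
p,d,c=load('side')
cv2.imwrite('pics/crop0.png',cv2.resize(p[140:345,190:385,::-1],None,fx=2.9,fy=2.9,interpolation=cv2.INTER_CUBIC))
for n in('side','top'):
    p,d,c=load(n); X=cloud(d,c); p=p.astype(int)
    R_,G,B=p[...,0],p[...,1],p[...,2]
    x,y,z=X[...,0],X[...,1],X[...,2]
    ok=d>0
    print(n)
    s=.64
    def at(u,v,):
        return X[int(v*s),int(u*s)].round(0)
    pts={'side':dict(cap=(423,330),tray=(445,270),stand=(440,482),tube=(453,462),roll=(480,371),marker=(319,378),brown=(414,420),table=(500,430)),
         'top':dict(cap=(355,323),tray=(475,350),stand=(262,352),tube=(249,342),roll=(357,381),marker=(360,258),brown=(300,320),black=(408,312),table=(440,290))}[n]
    for k,(u,v) in pts.items(): print(k,at(u,v))
```

```text
side
cap [528.  27. 138.]
tray [ 491. -255.   32.]
stand [494. 255.  43.]
tube [478. 264. 109.]
roll [425.   6.  22.]
marker [707.  30.  16.]
brown [538. 150.  61.]
table [392. 118.  -1.]
top
cap [522.  21. 136.]
tray [ 490. -253.   23.]
stand [460. 240.  41.]
tube [473. 254. 111.]
roll [408.  18.  26.]
marker [701.  30.  19.]
brown [537. 153.  60.]
black [569. -93.  56.]
table [ 638. -165.    1.]
```

View pics/crop0.png

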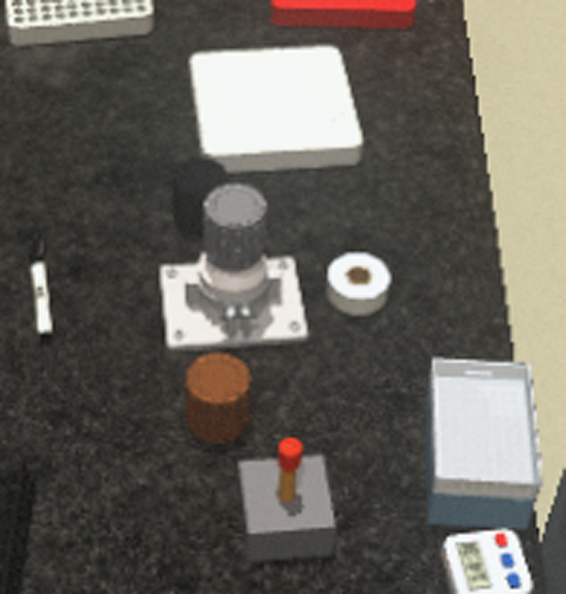

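The crop confirms it: the grey ribbed cap is at crop (235,225) on the canister, with black at (200,195) and brown at (217,395) clear of it. The white tray is at (275,105) and the tube at (290,465). Next I'll measure the centres precisely.

Run:
```python
from h import *
def circ(P):
    q=cv2.minEnclosingCircle(P.astype(np.float32)); return np.round(q[0],1),round(q[1],1)
for n in('side','top'):
    p,d,c=load(n); X=cloud(d,c)
    x,y,z=X[...,0],X[...,1],X[...,2]; ok=d>0
    def sel(x0,x1,y0,y1,z0,z1): return X[ok&(x>x0)&(x<x1)&(y>y0)&(y<y1)&(z>z0)&(z<z1)]
    print(n)
    for k,b in dict(cap=(480,580,-30,80,130,145),tray=(380,600,-360,-150,18,40),stand=(420,530,190,310,36,50),tubecap=(440,520,210,300,103,115),brown=(490,590,100,200,50,70),black=(500,620,-140,-40,50,70),roll=(380,460,-30,60,18,32),plate=(430,620,-70,120,5,16)).items():
        P=sel(*b)
        if len(P)<5: print(k,len(P));continue
        med=(P[:,:2].min(0)+P[:,:2].max(0))/2
        print(k,len(P),'circ',circ(P[:,:2]),'bbox',med.round(1),np.ptp(P[:,:2],axis=0).round(1),'z',np.median(P[:,2]).round(1),'rect',cv2.minAreaRect(P[:,:2].astype(np.float32)))
```

```text
side
cap 278 circ (array([525.6,  25.1]), 28.7) bbox [526.   24.6] [51.8 55.8] z 136.3 rect ((525.835693359375, 24.62056541442871), (51.40148162841797, 55.32500457763672), 2.683558940887451)
tray 1990 circ (array([ 490. , -252.4]), 115.1) bbox [ 490.4 -249.7] [182.7 192.5] z 27.7 rect ((489.7620849609375, -248.48089599609375), (168.7807159423828, 179.00082397460938), 7.754021167755127)
stand 719 circ (array([476.7, 259.8]), 49.8) bbox [476.6 258.8] [78.2 78.6] z 42.6 rect ((476.9763488769531, 259.43157958984375), (71.36615753173828, 74.84878540039062), 8.21002197265625)
tubecap 50 circ (array([476.6, 259.2]), 9.9) bbox [476.8 259.1] [15.8 18.8] z 107.3 rect ((477.25250244140625, 259.18890380859375), (16.45160484313965, 17.28903579711914), 31.518327713012695)
brown 345 circ (array([535.3, 155.9]), 28.2) bbox [535.4 156.5] [54.8 55.2] z 59.7 rect ((535.056640625, 155.72561645507812), (54.96269607543945, 53.347930908203125), 73.48116302490234)
black 213 circ (array([563.3, -93.2]), 28.1) bbox [562.  -93.6] [51.8 55. ] z 58.3 rect ((564.2941284179688, -94.80166625976562), (54.78021240234
[... 1256 characters left out ...]
1. 55.] z 57.8 rect ((535.2791748046875, 156.11080932617188), (52.16807174682617, 52.68304443359375), 50.69577407836914)
black 175 circ (array([562.3, -93.7]), 27.5) bbox [562.  -93.4] [51.9 51.2] z 57.1 rect ((561.777099609375, -93.31829071044922), (52.22429656982422, 50.484397888183594), 2.6985323429107666)
roll 153 circ (array([407.1,  -0. ]), 29.2) bbox [ 4.077e+02 -1.000e-01] [54.5 58.3] z 22.9 rect ((408.0426330566406, -0.7096939086914062), (54.7347526550293, 55.47904968261719), 48.04119110107422)
plate 549 circ (array([524.9,  27.6]), 129.2) bbox [525.1  26.1] [189.1 187.6] z 8.8 rect ((524.9849243164062, 26.068321228027344), (187.5257568359375, 189.11566162109375), 89.92446899414062)
```

```bash
cat >> h.py <<'E'
from scipy.spatial.transform import Rotation as Ro
def tooldelta(target):
    s=r.sense(); R=Ro.from_euler('xyz',s['tcp_rot']).as_matrix()
    return (R.T@(np.array(target,float)-s['eef_pos'])).round(1)
def st():
    s=r.sense(); print('t',round(s['clock'],2),'q',np.round(s['qpos'],3),'pos',np.round(s['eef_pos'],1),'rot',np.round(s['tcp_rot'],3),'F',np.round(s['contact_force'],1),'T',np.round(s['wrist_torque'],2),'open',round(s['opening'],3))
E
python3 -c "
from h import *
st();print(tooldelta((526,24,200)))"
```

```text
t 0.1 q [ 1.134  0.354  1.634 -0.     1.155 -0.002] pos [263.1 566.5 230.6] rot [-3.14   0.     2.707] F [1.1 0.3 0.1] T [0.   0.07 0.  ] open 0.996
[-467.  -381.2   31.1]
```

Request:
jog_arm(moves=[{"grip":-1,"translation":[-0.0292,-0.0238,0.001],"twist":[0,0,0]},{"grip":-1,"translation":[-0.0292,-0.0238,0.001],"twist":[0,0,0]},{"grip":-1,"translation":[-0.0292,-0.0238,0.001],"twist":[0,0,0]},{"grip":-1,"translation":[-0.0292,-0.0238,0.001],"twist":[0,0,0]},{"grip":-1,"translation":[-0.0292,-0.0238,0.001],"twist":[0,0,0]},{"grip":-1,"translation":[-0.0292,-0.0238,0.001],"twist":[0,0,0]},{"grip":-1,"translation":[-0.0292,-0.0238,0.001],"twist":[0,0,0]},{"grip":-1,"translation":[-0.0292,-0.0238,0.001],"twist":[0,0,0]},{"grip":-1,"translation":[-0.0292,-0.0238,0.001],"twist":[0,0,0]},{"grip":-1,"translation":[-0.0292,-0.0238,0.001],"twist":[0,0,0]}], squeeze=80)

```text
clock: 0.93
eef_pos: [428.1, 226.2, 221.2]
tcp_rot: [-3.142, -0.0, 2.707]
contact_force: [0.3, 0.9, 0.8]
opening: 1.0
```

Request:
jog_arm(moves=[{"grip":-1,"translation":[-0.0292,-0.0238,0.001],"twist":[0,0,0]},{"grip":-1,"translation":[-0.0292,-0.0238,0.001],"twist":[0,0,0]},{"grip":-1,"translation":[-0.0292,-0.0238,0.001],"twist":[0,0,0]},{"grip":-1,"translation":[-0.0292,-0.0238,0.001],"twist":[0,0,0]},{"grip":-1,"translation":[-0.0292,-0.0238,0.001],"twist":[0,0,0]},{"grip":-1,"translation":[-0.0292,-0.0238,0.001],"twist":[0,0,0]},{"grip":-1,"translation":[0,0,0],"twist":[0,0,0.12]},{"grip":-1,"translation":[0,0,0],"twist":[0,0,0.12]},{"grip":-1,"translation":[0,0,0],"twist":[0,0,0.12]}])

```text
clock: 1.68
eef_pos: [526.5, 23.7, 214.8]
tcp_rot: [-3.141, -0.001, 2.339]
contact_force: [0.4, 0.3, 0.6]
opening: 1.0
```

```bash
python3 -c "
from h import *
st();print(tooldelta((526,24,200)))"
```

```text
t 1.68 q [ 0.042  0.219  1.858  0.     1.065 -0.726] pos [526.5  23.7 214.8] rot [-3.141e+00 -1.000e-03  2.339e+00] F [0.4 0.3 0.6] T [-0.    0.01  0.01] open 1.0
[ 0.6 -0.1 14.8]
```

Request:
jog_arm(moves=[{"grip":-1,"translation":[0,0,0],"twist":[0,0,0.12]},{"grip":-1,"translation":[0,0,0],"twist":[0,0,0.12]},{"grip":-1,"translation":[0,0,0],"twist":[0,0,0.12]},{"grip":-1,"translation":[0,0,0],"twist":[0,0,0.12]},{"grip":-1,"translation":[0,0,0],"twist":[0,0,0.12]},{"grip":-1,"translation":[0,0,0],"twist":[0,0,0.12]},{"grip":-1,"translation":[0,0,0],"twist":[0,0,0.12]},{"grip":-1,"translation":[0,0,0],"twist":[0,0,0.12]},{"grip":-1,"translation":[0,0,0],"twist":[0,0,0.12]},{"grip":-1,"translation":[0,0,0],"twist":[0,0,0.12]}])

```text
clock: 2.52
eef_pos: [526.3, 24.7, 215.0]
tcp_rot: [-3.141, 0.0, 1.141]
contact_force: [0.1, -0.0, 0.5]
opening: 1.003
```

Request:
jog_arm(moves=[{"grip":-1,"translation":[0,0,0],"twist":[0,0,0.12]},{"grip":-1,"translation":[0,0,0],"twist":[0,0,0.12]},{"grip":-1,"translation":[0,0,0],"twist":[0,0,0.12]},{"grip":-1,"translation":[0,0,0],"twist":[0,0,0.12]},{"grip":-1,"translation":[0,0,0],"twist":[0,0,0.12]},{"grip":-1,"translation":[0,0,0],"twist":[0,0,0.12]},{"grip":-1,"translation":[0,0,0],"twist":[0,0,0.12]},{"grip":-1,"translation":[0,0,0],"twist":[0,0,0.12]},{"grip":-1,"translation":[0,0,0],"twist":[0,0,0.12]},{"grip":-1,"translation":[0,0,0],"twist":[0,0,0.12]}])

```text
clock: 3.35
eef_pos: [526.3, 24.7, 215.0]
tcp_rot: [3.142, 0.001, -0.059]
contact_force: [0.0, -0.1, -0.0]
opening: 0.999
```

Request:
jog_arm(moves=[{"grip":-1,"translation":[0,0,0],"twist":[0,0,0.12]},{"grip":-1,"translation":[0,0,0],"twist":[0,0,0.12]},{"grip":-1,"translation":[0,0,0],"twist":[0,0,0.12]},{"grip":-1,"translation":[0,0,0],"twist":[0,0,0.12]},{"grip":-1,"translation":[0,0,0],"twist":[0,0,0.12]},{"grip":-1,"translation":[0,0,0],"twist":[0,0,0.12]},{"grip":-1,"translation":[0,0,0],"twist":[0,0,0.12]},{"grip":-1,"translation":[0,0,0],"twist":[0,0,0.12]},{"grip":-1,"translation":[0,0,0],"twist":[0,0,0]}])

```text
clock: 4.1
eef_pos: [526.4, 24.7, 215.0]
tcp_rot: [3.141, 0.0, -1.019]
contact_force: [0.2, -0.8, 0.1]
opening: 1.004
```

Run:
```python
from h import *
st();print(tooldelta((526,24,200)))
p,d,c=grab('wrist'); cv2.imwrite('pics/w1.png',cv2.resize(p[...,::-1],(800,600)))
X=cloud(d,c);z=X[...,2];x=X[...,0];y=X[...,1]
P=X[(d>0)&(abs(z-135)<5)&(abs(x-526)<40)&(abs(y-24)<40)]
print(len(P),cv2.minEnclosingCircle(P[:,:2].astype(np.float32)),P[:,:2].min(0),P[:,:2].max(0),np.median(P[:,2]))
```

```text
t 4.1 q [ 0.044  0.219  1.858 -0.     1.065  2.634] pos [526.4  24.7 215. ] rot [ 3.141  0.    -1.019] F [ 0.2 -0.8  0.1] T [ 0.01 -0.01 -0.03] open 1.004
[ 0.4  0.7 15. ]
4414 ((527.3734130859375, 22.703454971313477), 27.62963104248047) [500.76174637  -4.52014925] [554.99364213  49.70233677] 136.34732870917128
```

View pics/w1.png

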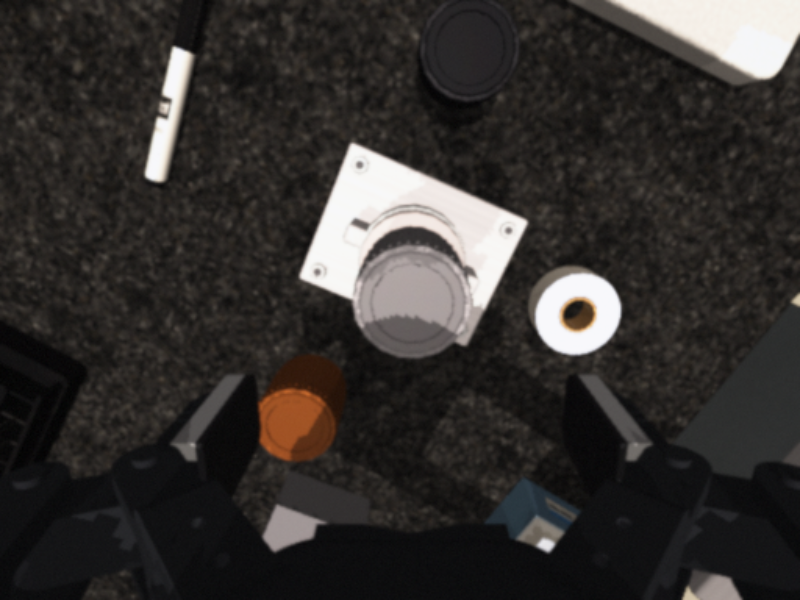

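The wrist view shows the cap top at (413,302), the black look-alike at (468,48), the brown one at (300,420) and the roll at (578,313). The three cameras agree on the cap centre within about 2 mm, near (526.5, 23.7), so I'll descend and grip.

Request:
jog_arm(moves=[{"grip":-1,"translation":[0.0009,0.0004,0.024],"twist":[0,0,0]},{"grip":-1,"translation":[0,0,0.024],"twist":[0,0,0]},{"grip":-1,"translation":[0,0,0.024],"twist":[0,0,0]},{"grip":-1,"translation":[0,0,0.024],"twist":[0,0,0]},{"grip":-1,"translation":[0,0,0.022],"twist":[0,0,0]},{"grip":-1,"translation":[0,0,0],"twist":[0,0,0]},{"grip":1,"translation":[0,0,0],"twist":[0,0,0]},{"grip":1,"translation":[0,0,0],"twist":[0,0,0]},{"grip":1,"translation":[0,0,0],"twist":[0,0,0]},{"grip":1,"translation":[0,0,0],"twist":[0,0,0]}], squeeze=80)

```text
clock: 4.98
eef_pos: [527.6, 23.6, 99.1]
tcp_rot: [-3.14, -0.001, -1.012]
contact_force: [-2.6, -1.4, 5.0]
opening: 0.608
```

Request:
jog_arm(moves=[{"grip":1,"translation":[0,0,0],"twist":[0,0,0]},{"grip":1,"translation":[0,0,0],"twist":[0,0,0]},{"grip":1,"translation":[0,0,0],"twist":[0,0,0]},{"grip":1,"translation":[0,0,0],"twist":[0,0,0]}])

```text
clock: 5.32
eef_pos: [527.6, 23.6, 99.1]
tcp_rot: [-3.14, -0.001, -1.012]
contact_force: [-2.7, -1.2, 6.3]
opening: 0.61
```

```bash
python3 -c "
from h import *
st()"
```

```text
t 5.32 q [ 0.042  0.373  1.952 -0.     0.814  2.625] pos [527.6  23.6  99.1] rot [-3.140e+00 -1.000e-03 -1.012e+00] F [-2.7 -1.2  6.3] T [-0.19  0.39  0.07] open 0.61
```

Request:
jog_arm(moves=[{"grip":1,"translation":[0,0,-0.0002],"twist":[0,0,-0.08]},{"grip":1,"translation":[0,0,-0.0002],"twist":[0,0,-0.08]},{"grip":1,"translation":[0,0,-0.0002],"twist":[0,0,-0.08]},{"grip":1,"translation":[0,0,-0.0002],"twist":[0,0,-0.08]},{"grip":1,"translation":[0,0,-0.0002],"twist":[0,0,-0.08]},{"grip":1,"translation":[0,0,-0.0002],"twist":[0,0,-0.08]}])

```text
clock: 5.82
eef_pos: [527.4, 24.0, 99.9]
tcp_rot: [-3.14, -0.001, -0.529]
contact_force: [-0.2, -0.1, -1.5]
opening: 0.612
```

Run:
```python
from h import *
st()
p,d,c=grab('wrist'); cv2.imwrite('pics/w2.png',cv2.resize(p[...,::-1],(800,600)))
```

```text
t 5.82 q [4.200e-02 3.720e-01 1.952e+00 1.000e-03 8.160e-01 2.141e+00] pos [527.4  24.   99.9] rot [-3.14e+00 -1.00e-03 -5.29e-01] F [-0.2 -0.1 -1.5] T [ 0.1   0.13 -0.02] open 0.612
```

View pics/w2.png

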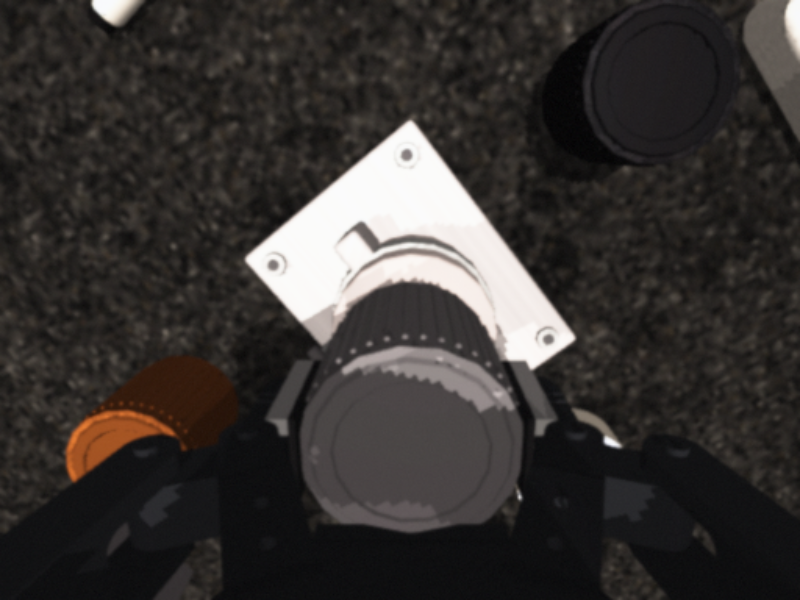

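The cap at (412,440) is held squarely between the pads. The torque has dropped, so it is turning, and I'll carry on.

Request:
jog_arm(moves=[{"grip":1,"translation":[0,0,-0.0003],"twist":[0,0,-0.12]},{"grip":1,"translation":[0,0,-0.0003],"twist":[0,0,-0.12]},{"grip":1,"translation":[0,0,-0.0003],"twist":[0,0,-0.12]},{"grip":1,"translation":[0,0,-0.0003],"twist":[0,0,-0.12]},{"grip":1,"translation":[0,0,-0.0003],"twist":[0,0,-0.12]},{"grip":1,"translation":[0,0,-0.0003],"twist":[0,0,-0.12]},{"grip":1,"translation":[0,0,-0.0003],"twist":[0,0,-0.12]},{"grip":1,"translation":[0,0,-0.0003],"twist":[0,0,-0.12]},{"grip":1,"translation":[0,0,-0.0003],"twist":[0,0,-0.12]},{"grip":1,"translation":[0,0,-0.0003],"twist":[0,0,-0.12]}])

```text
clock: 6.7
eef_pos: [527.4, 23.7, 102.5]
tcp_rot: [3.141, -0.001, 0.671]
contact_force: [-0.3, -0.4, -0.8]
opening: 0.61
```

Request:
jog_arm(moves=[{"grip":1,"translation":[0,0,-0.0003],"twist":[0,0,-0.12]},{"grip":1,"translation":[0,0,-0.0003],"twist":[0,0,-0.12]},{"grip":1,"translation":[0,0,-0.0003],"twist":[0,0,-0.12]},{"grip":1,"translation":[0,0,-0.0003],"twist":[0,0,-0.12]},{"grip":1,"translation":[0,0,-0.0003],"twist":[0,0,-0.12]},{"grip":1,"translation":[0,0,-0.0003],"twist":[0,0,-0.12]},{"grip":1,"translation":[0,0,-0.0003],"twist":[0,0,-0.12]},{"grip":1,"translation":[0,0,-0.0003],"twist":[0,0,-0.12]},{"grip":1,"translation":[0,0,-0.0003],"twist":[0,0,-0.12]},{"grip":1,"translation":[0,0,-0.0003],"twist":[0,0,-0.12]}])

```text
clock: 7.53
eef_pos: [527.4, 23.7, 105.5]
tcp_rot: [3.14, 0.001, 1.871]
contact_force: [0.8, -0.5, -0.7]
opening: 0.611
```

```bash
python3 -c "
from h import *
st()"
```

```text
t 7.53 q [ 0.042  0.364  1.948 -0.     0.828 -0.258] pos [527.4  23.7 105.5] rot [3.140e+00 1.000e-03 1.871e+00] F [ 0.8 -0.5 -0.7] T [-0.   -0.04 -0.  ] open 0.611
```

Request:
jog_arm(moves=[{"grip":1,"translation":[0,0,-0.0004],"twist":[0,0,-0.12]},{"grip":1,"translation":[0,0,-0.0004],"twist":[0,0,-0.12]},{"grip":1,"translation":[0,0,-0.0004],"twist":[0,0,-0.12]},{"grip":1,"translation":[0,0,-0.0004],"twist":[0,0,-0.12]},{"grip":1,"translation":[0,0,-0.0004],"twist":[0,0,-0.12]},{"grip":1,"translation":[0,0,-0.0004],"twist":[0,0,-0.12]},{"grip":1,"translation":[0,0,-0.0004],"twist":[0,0,-0.12]},{"grip":1,"translation":[0,0,-0.0004],"twist":[0,0,-0.12]},{"grip":1,"translation":[0,0,-0.0004],"twist":[0,0,-0.12]},{"grip":1,"translation":[0,0,-0.0004],"twist":[0,0,-0.12]}])

```text
clock: 8.37
eef_pos: [527.4, 23.7, 109.5]
tcp_rot: [3.141, 0.002, 3.071]
contact_force: [-0.3, 0.1, -1.5]
opening: 0.61
```

Request:
jog_arm(moves=[{"grip":1,"translation":[0,0,-0.0004],"twist":[0,0,-0.12]},{"grip":1,"translation":[0,0,-0.0004],"twist":[0,0,-0.12]},{"grip":1,"translation":[0,0,-0.0004],"twist":[0,0,-0.12]},{"grip":1,"translation":[0,0,-0.0004],"twist":[0,0,-0.12]},{"grip":1,"translation":[0,0,-0.001],"twist":[0,0,0]},{"grip":1,"translation":[0,0,-0.001],"twist":[0,0,0]},{"grip":1,"translation":[0,0,0],"twist":[0,0,0]}])

```text
clock: 8.95
eef_pos: [527.2, 23.7, 112.8]
tcp_rot: [-3.141, 0.001, -2.741]
contact_force: [0.0, -0.0, -0.9]
opening: 0.61
```

```bash
python3 -c "
from h import *
st()"
```

```text
t 8.95 q [ 0.042  0.353  1.943  0.     0.844 -1.929] pos [527.2  23.7 112.8] rot [-3.141e+00  1.000e-03 -2.741e+00] F [ 0.  -0.  -0.9] T [-0.05 -0.02 -0.07] open 0.61
```

Request:
jog_arm(moves=[{"grip":1,"translation":[0,0,-0.005],"twist":[0,0,0]},{"grip":1,"translation":[0,0,-0.01],"twist":[0,0,0]},{"grip":1,"translation":[0,0,-0.015],"twist":[0,0,0]},{"grip":1,"translation":[0,0,-0.015],"twist":[0,0,0]},{"grip":1,"translation":[0,0,-0.01],"twist":[0,0,0]},{"grip":1,"translation":[0,0,-0.005],"twist":[0,0,0]},{"grip":1,"translation":[0,0,0],"twist":[0,0,0]},{"grip":1,"translation":[0,0,0],"twist":[0,0,0]}])

```text
clock: 9.62
eef_pos: [526.7, 23.7, 172.1]
tcp_rot: [-3.141, 0.0, -2.737]
contact_force: [-0.4, 0.2, -1.8]
opening: 0.61
```

Run:
```python
from h import *
st()
print(tooldelta((490,-252,173)))
p,d,c=grab('side'); cv2.imwrite('pics/s2.png',cv2.resize(p[140:345,190:385,::-1],None,fx=2.9,fy=2.9,interpolation=cv2.INTER_CUBIC))
X=cloud(d,c);z=X[...,2];x=X[...,0];y=X[...,1]
```

```text
t 9.62 q [ 0.042  0.27   1.899 -0.     0.972 -1.934] pos [526.7  23.7 172.1] rot [-3.141  0.    -2.737] F [-0.4  0.2 -1.8] T [-0.03 -0.03 -0.06] open 0.61
[ 142.3 -239.    -0.9]
```

View pics/s2.png

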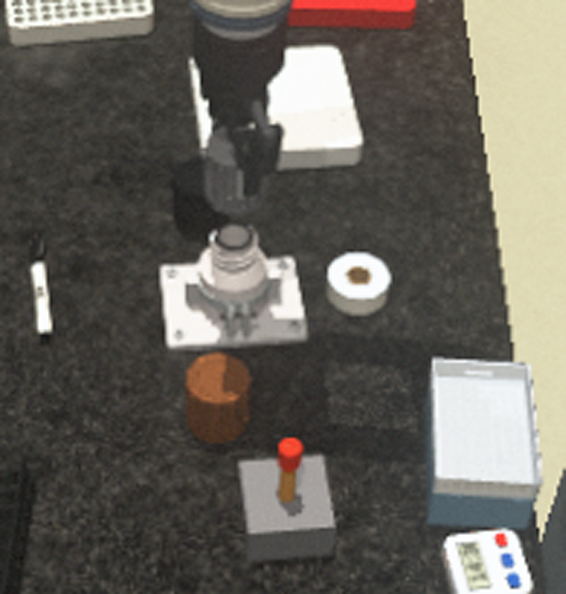

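The cap at crop (240,185) hangs in the gripper and the open mouth shows at (236,237). Next I'll carry the cap to the tray.

Request:
jog_arm(moves=[{"grip":1,"translation":[0.007,-0.012,0],"twist":[0,0,0]},{"grip":1,"translation":[0.0154,-0.0258,0],"twist":[0,0,0]},{"grip":1,"translation":[0.0154,-0.0258,0],"twist":[0,0,0]},{"grip":1,"translation":[0.0154,-0.0258,0],"twist":[0,0,0]},{"grip":1,"translation":[0.0154,-0.0258,0],"twist":[0,0,0]},{"grip":1,"translation":[0.0154,-0.0258,0],"twist":[0,0,0]},{"grip":1,"translation":[0.0154,-0.0258,0],"twist":[0,0,0]},{"grip":1,"translation":[0.0154,-0.0258,0],"twist":[0,0,0]},{"grip":1,"translation":[0.0154,-0.0258,0],"twist":[0,0,0]},{"grip":1,"translation":[0.012,-0.02,0],"twist":[0,0,0]}])

```text
clock: 10.5
eef_pos: [489.1, -253.3, 171.1]
tcp_rot: [3.141, -0.001, -2.737]
contact_force: [0.2, 0.0, -1.3]
opening: 0.61
```

Request:
jog_arm(moves=[{"grip":1,"translation":[0,0,0.015],"twist":[0,0,0]},{"grip":1,"translation":[0,0,0.03],"twist":[0,0,0]},{"grip":1,"translation":[0,0,0.03],"twist":[0,0,0]},{"grip":1,"translation":[0,0,0.02],"twist":[0,0,0]},{"grip":1,"translation":[0,0,0.01],"twist":[0,0,0]},{"grip":1,"translation":[0,0,0.006],"twist":[0,0,0]},{"grip":1,"translation":[0,0,0.003],"twist":[0,0,0]},{"grip":1,"translation":[0,0,0],"twist":[0,0,0]}])

```text
clock: 11.17
eef_pos: [490.3, -251.5, 58.1]
tcp_rot: [-3.142, -0.0, -2.736]
contact_force: [-0.8, 0.3, -0.6]
opening: 0.615
```

```bash
python3 -c "
from h import *
st()"
```

```text
t 11.17 q [-0.477  0.467  1.922 -0.     0.753 -2.453] pos [ 490.3 -251.5   58.1] rot [-3.142 -0.    -2.736] F [-0.8  0.3 -0.6] T [-0.06 -0.02  0.03] open 0.615
```

Request:
jog_arm(moves=[{"grip":1,"translation":[0,0,0.002],"twist":[0,0,0]},{"grip":1,"translation":[0,0,0.002],"twist":[0,0,0]},{"grip":1,"translation":[0,0,0.001],"twist":[0,0,0]},{"grip":1,"translation":[0,0,0],"twist":[0,0,0]}])

```text
clock: 11.5
eef_pos: [490.2, -251.5, 53.4]
tcp_rot: [-3.141, 0.0, -2.736]
contact_force: [-0.1, -0.2, -1.5]
opening: 0.61
```

Request:
jog_arm(moves=[{"grip":1,"translation":[0,0,0.001],"twist":[0,0,0]},{"grip":1,"translation":[0,0,0.0005],"twist":[0,0,0]},{"grip":1,"translation":[0,0,0],"twist":[0,0,0]}])

```text
clock: 11.75
eef_pos: [490.0, -251.4, 51.6]
tcp_rot: [-3.142, 0.0, -2.736]
contact_force: [-0.4, -0.7, -1.1]
opening: 0.609
```

Run:
```python
from h import *
st()
p,d,c=grab('side'); cv2.imwrite('pics/s3.png',cv2.resize(p[130:250,230:350,::-1],None,fx=4.9,fy=4.9,interpolation=cv2.INTER_CUBIC))
```

```text
t 11.75 q [-0.477  0.477  1.925  0.     0.74  -2.453] pos [ 490.  -251.4   51.6] rot [-3.142  0.    -2.736] F [-0.4 -0.7 -1.1] T [ 0.02  0.01 -0.01] open 0.609
```

View pics/s3.png

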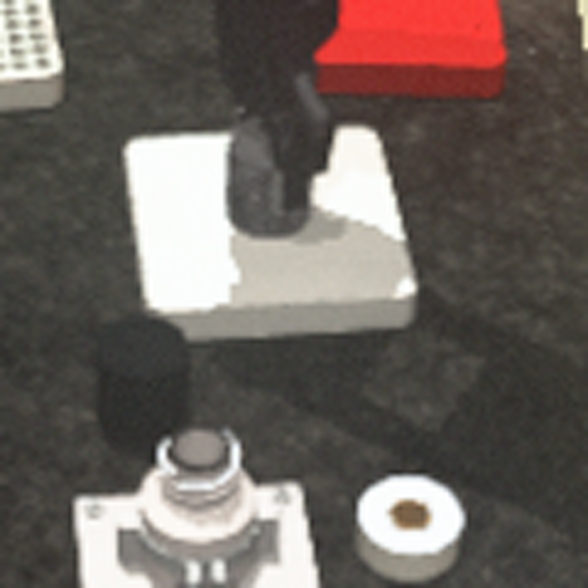

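The cap at (268,200) hovers just over the middle of the tray, not yet touching. I'll lower it in half-millimetre steps.

Request:
jog_arm(moves=[{"grip":1,"translation":[0,0,0.0005],"twist":[0,0,0]},{"grip":1,"translation":[0,0,0.0005],"twist":[0,0,0]},{"grip":1,"translation":[0,0,0.0005],"twist":[0,0,0]},{"grip":1,"translation":[0,0,0],"twist":[0,0,0]}])

```text
clock: 12.13
eef_pos: [489.9, -251.4, 49.9]
tcp_rot: [3.141, -0.0, -2.736]
contact_force: [0.8, -0.6, -1.8]
opening: 0.614
```

Request:
jog_arm(moves=[{"grip":1,"translation":[0,0,0.0005],"twist":[0,0,0]},{"grip":1,"translation":[0,0,0.0005],"twist":[0,0,0]},{"grip":1,"translation":[0,0,0],"twist":[0,0,0]}])

```text
clock: 12.38
eef_pos: [490.0, -251.4, 49.1]
tcp_rot: [3.142, -0.0, -2.736]
contact_force: [-0.5, -0.5, -0.9]
opening: 0.609
```

Request:
jog_arm(moves=[{"grip":1,"translation":[0,0,0.0005],"twist":[0,0,0]},{"grip":1,"translation":[0,0,0.0005],"twist":[0,0,0]},{"grip":1,"translation":[0,0,0],"twist":[0,0,0]}])

```text
clock: 12.63
eef_pos: [490.1, -251.5, 49.0]
tcp_rot: [-3.142, 0.0, -2.736]
contact_force: [-3.9, 1.4, 11.4]
opening: 0.612
```

Request:
jog_arm(moves=[{"grip":1,"translation":[0,0,0.0005],"twist":[0,0,0]},{"grip":1,"translation":[0,0,0.0005],"twist":[0,0,0]},{"grip":1,"translation":[0,0,0],"twist":[0,0,0]}])

```text
clock: 12.88
eef_pos: [490.1, -251.5, 48.9]
tcp_rot: [-3.141, 0.0, -2.736]
contact_force: [-7.2, 3.8, 25.5]
opening: 0.611
```

Request:
jog_arm(moves=[{"grip":1,"translation":[0,0,-0.001],"twist":[0,0,0]},{"grip":1,"translation":[0,0,-0.0005],"twist":[0,0,0]},{"grip":-0.4,"translation":[0,0,0],"twist":[0,0,0]},{"grip":-0.6,"translation":[0,0,0],"twist":[0,0,0]},{"grip":-1,"translation":[0,0,0],"twist":[0,0,0]},{"grip":-1,"translation":[0,0,0],"twist":[0,0,0]},{"grip":-1,"translation":[0,0,0],"twist":[0,0,0]},{"grip":-1,"translation":[0,0,0],"twist":[0,0,0]}])

```text
clock: 13.55
eef_pos: [490.0, -251.4, 48.4]
tcp_rot: [3.141, -0.0, -2.736]
contact_force: [-0.8, -0.3, -0.1]
opening: 1.003
```

Run:
```python
from h import *
st()
p,d,c=grab('wrist'); cv2.imwrite('pics/w3.png',cv2.resize(p[...,::-1],(800,600)))
```

```text
t 13.55 q [-0.477  0.482  1.926 -0.     0.734 -2.453] pos [ 490.  -251.4   48.4] rot [ 3.141 -0.    -2.736] F [-0.8 -0.3 -0.1] T [-0.03  0.03  0.01] open 1.003
```

View pics/w3.png

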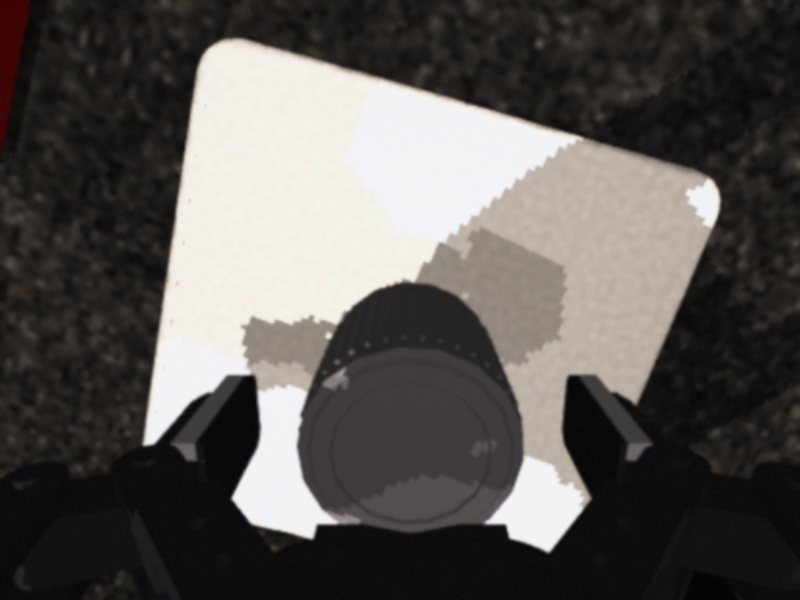

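The cap at (412,440) stands free on the tray with the fingers clear on both sides. I'll rise straight up and then check.

Request:
jog_arm(moves=[{"grip":-1,"translation":[0,0,-0.01],"twist":[0,0,0]},{"grip":-1,"translation":[0,0,-0.025],"twist":[0,0,0]},{"grip":-1,"translation":[0,0,-0.035],"twist":[0,0,0]},{"grip":-1,"translation":[0,0,-0.035],"twist":[0,0,0]},{"grip":-1,"translation":[0,0,-0.035],"twist":[0,0,0]},{"grip":-1,"translation":[0,0,-0.03],"twist":[0,0,0]},{"grip":-1,"translation":[0,0,-0.02],"twist":[0,0,0]},{"grip":-1,"translation":[0,0,0],"twist":[0,0,0]}])

```text
clock: 14.27
eef_pos: [492.2, -252.6, 244.3]
tcp_rot: [-3.135, 0.005, -2.736]
contact_force: [0.9, -0.3, 0.5]
opening: 0.998
```

Run:
```python
from h import *
st()
print(tooldelta((526,24,230)))
p,d,c=grab('side'); cv2.imwrite('pics/s4.png',cv2.resize(p[130:250,230:350,::-1],None,fx=4.9,fy=4.9,interpolation=cv2.INTER_CUBIC))
for n in('wrist',):
    p,d,c=grab(n)
    X=cloud(d,c);z=X[...,2];x=X[...,0];y=X[...,1]
    P=X[(d>0)&(abs(z-87)<6)&(abs(x-490)<50)&(abs(y+252)<50)]
    print(len(P),cv2.minEnclosingCircle(P[:,:2].astype(np.float32)),np.median(P[:,2]))
```

```text
t 14.27 q [-0.477  0.224  1.78  -0.     1.129 -2.453] pos [ 492.2 -252.6  244.3] rot [-3.135  0.005 -2.736] F [ 0.9 -0.3  0.5] T [ 0.01 -0.01  0.05] open 0.998
[-140.   240.9   13.5]
2541 ((490.6954650878906, -252.2867889404297), 27.12074851989746) 86.14169835482512
```

View pics/s4.png

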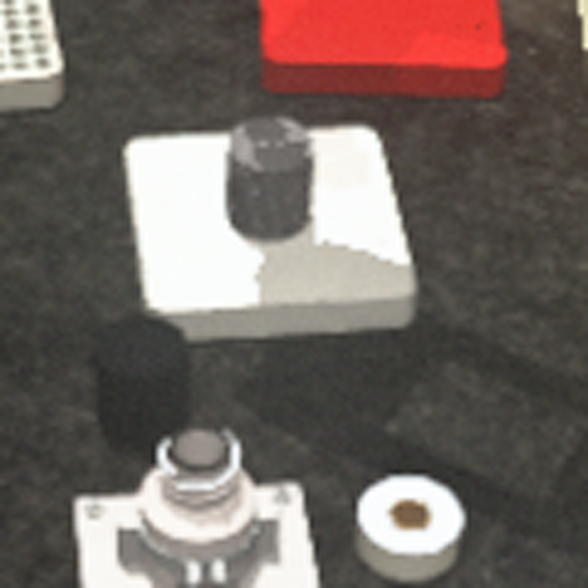

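The cap at (270,180) stands upright in the middle of the tray, top measured at z=86 and centre (490.7,-252.3). Next I'll look at the mouth on the way to the tube.

Request:
jog_arm(moves=[{"grip":-1,"translation":[-0.0175,0.0301,0],"twist":[0,0,0]},{"grip":-1,"translation":[-0.0175,0.0301,0],"twist":[0,0,0]},{"grip":-1,"translation":[-0.0175,0.0301,0],"twist":[0,0,0]},{"grip":-1,"translation":[-0.0175,0.0301,0],"twist":[0,0,0]},{"grip":-1,"translation":[-0.0175,0.0301,0],"twist":[0,0,0]},{"grip":-1,"translation":[-0.0175,0.0301,0],"twist":[0,0,0]},{"grip":-1,"translation":[-0.0175,0.0301,0],"twist":[0,0,0]},{"grip":-1,"translation":[-0.0175,0.0301,0],"twist":[0,0,0]},{"grip":-1,"translation":[0,0,0],"twist":[0,0,0]}])

```text
clock: 15.12
eef_pos: [523.3, 29.9, 237.2]
tcp_rot: [3.139, -0.001, -2.733]
contact_force: [-0.3, -0.5, -1.0]
opening: 0.999
```

Run:
```python
from h import *
st()
print(tooldelta((476.7,258.7,240)))
p,d,c=grab('wrist'); cv2.imwrite('pics/w4.png',cv2.resize(p[...,::-1],(800,600)))
X=cloud(d,c);z=X[...,2];x=X[...,0];y=X[...,1]
m=(d>0)&(abs(z-96)<4)&(abs(x-526)<40)&(abs(y-24)<40)
P=X[m]
print(len(P),cv2.minEnclosingCircle(P[:,:2].astype(np.float32)),np.median(P[:,2]))
print(P[:,:2].min(0),P[:,:2].max(0))
```

```text
t 15.12 q [ 0.053  0.191  1.84   0.002  1.113 -1.927] pos [523.3  29.9 237.2] rot [ 3.139e+00 -1.000e-03 -2.733e+00] F [-0.3 -0.5 -1. ] T [-0.01  0.01 -0.01] open 0.999
[-48.1 228.5  -2.2]
649 ((527.1790161132812, 22.87179183959961), 21.957069396972656) 97.71010807667767
[505.7312809   4.6617866] [548.67335094  39.28941237]
```

View pics/w4.png

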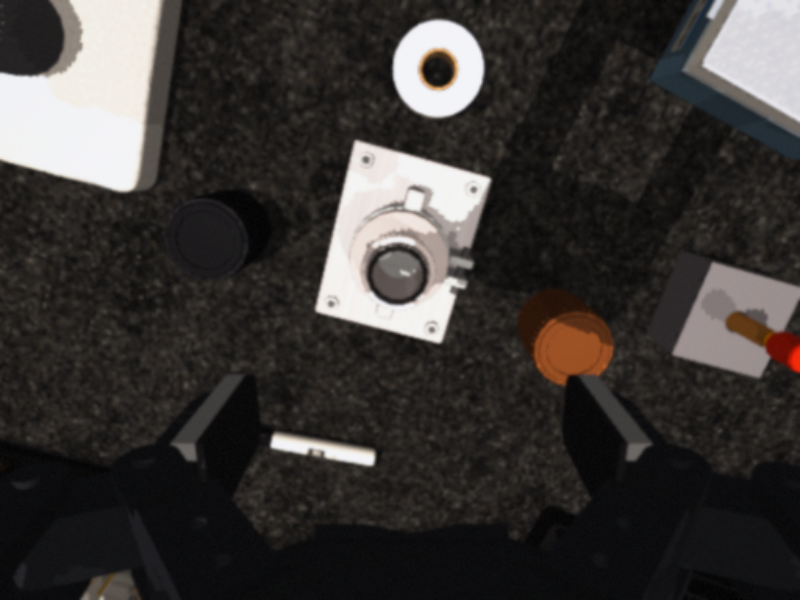

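The wrist view shows the mouth at (398,272), measured at about (527,23.3), and the tube top at the right edge (790,350). I'll move above the tube.

Request:
jog_arm(moves=[{"grip":-1,"translation":[-0.0069,0.0326,0],"twist":[0,0,0]},{"grip":-1,"translation":[-0.0069,0.0326,0],"twist":[0,0,0]},{"grip":-1,"translation":[-0.0069,0.0326,0],"twist":[0,0,0]},{"grip":-1,"translation":[-0.0069,0.0326,0],"twist":[0,0,0]},{"grip":-1,"translation":[-0.0069,0.0326,0],"twist":[0,0,0]},{"grip":-1,"translation":[-0.0069,0.0326,0],"twist":[0,0,0]},{"grip":-1,"translation":[-0.0069,0.0326,0],"twist":[0,0,0]},{"grip":-1,"translation":[0,0,0],"twist":[0,0,0]},{"grip":-1,"translation":[0,0,0],"twist":[0,0,0]}], squeeze=40)

```text
clock: 15.92
eef_pos: [477.5, 254.0, 237.5]
tcp_rot: [-3.141, -0.002, -2.734]
contact_force: [-0.3, -0.5, -0.6]
opening: 0.999
```

Run:
```python
from h import *
st()
p,d,c=grab('wrist'); cv2.imwrite('pics/w5.png',cv2.resize(p[...,::-1],(800,600)))
X=cloud(d,c);z=X[...,2];x=X[...,0];y=X[...,1]
m=(d>0)&(abs(z-108)<5)&(abs(x-476)<40)&(abs(y-258)<40)
P=X[m]
q=cv2.minEnclosingCircle(P[:,:2].astype(np.float32));print(len(P),q,np.median(P[:,2]))
print('meas',tooldelta((q[0][0],q[0][1],84)),'prior',tooldelta((476.7,258.7,84)))
```

```text
t 15.92 q [ 0.486  0.217  1.806 -0.     1.121 -1.492] pos [477.5 254.  237.5] rot [-3.141e+00 -2.000e-03 -2.734e+00] F [-0.3 -0.5 -0.6] T [-0.03 -0.03 -0.06] open 0.999
351 ((476.6695251464844, 258.1442565917969), 9.299564361572266) 107.48721318733766
meas [ -1.4   5.2 153.5] prior [ -1.7   5.7 153.5]
```

View pics/w5.png

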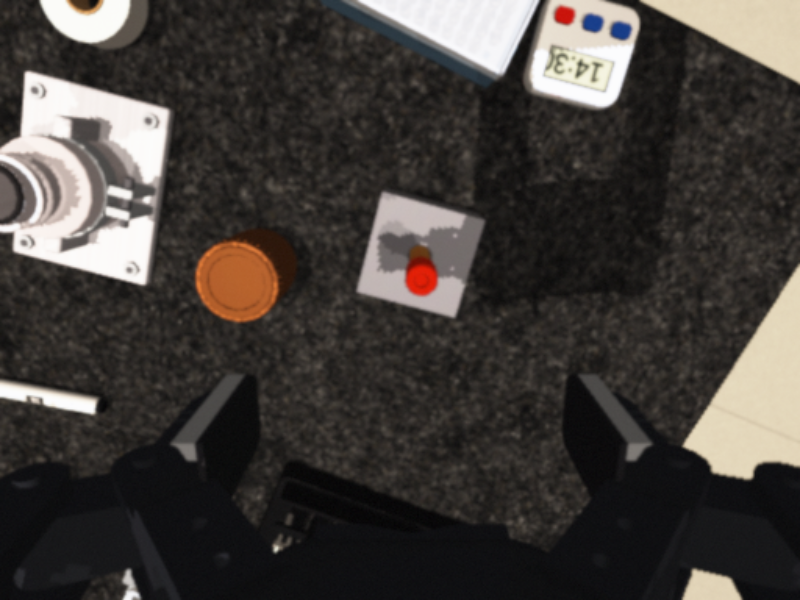

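The red tube cap at (421,279) is measured at (476.7,258.1), which agrees with the other cameras. I'll shift 5 mm and go down.

Request:
jog_arm(moves=[{"grip":-1,"translation":[-0.0015,0.0053,0.015],"twist":[0,0,0]},{"grip":-1,"translation":[0,0,0.03],"twist":[0,0,0]},{"grip":-1,"translation":[0,0,0.035],"twist":[0,0,0]},{"grip":-1,"translation":[0,0,0.035],"twist":[0,0,0]},{"grip":-1,"translation":[0,0,0.025],"twist":[0,0,0]},{"grip":-1,"translation":[0,0,0.013],"twist":[0,0,0]},{"grip":-1,"translation":[0,0,0],"twist":[0,0,0]},{"grip":-1,"translation":[0,0,0],"twist":[0,0,0]}])

```text
clock: 16.63
eef_pos: [477.3, 257.5, 85.0]
tcp_rot: [-3.141, -0.002, -2.738]
contact_force: [0.8, -0.4, 0.2]
opening: 0.997
```

Run:
```python
from h import *
st(); print(tooldelta((476.7,258.4,84)))
p,d,c=grab('wrist'); cv2.imwrite('pics/w6.png',cv2.resize(p[...,::-1],(800,600)))
```

```text
t 16.63 q [ 0.492  0.415  1.926 -0.     0.803 -1.482] pos [477.3 257.5  85. ] rot [-3.141e+00 -2.000e-03 -2.738e+00] F [ 0.8 -0.4  0.2] T [0.03 0.02 0.02] open 0.997
[0.2 1.  1. ]
```

View pics/w6.png

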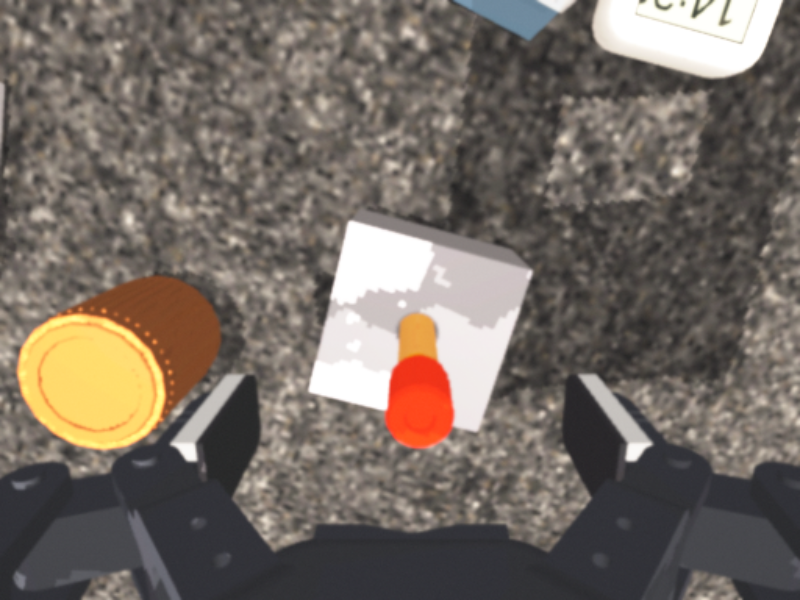

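The tube cap at (420,410) is centred between the pads, and the brown look-alike at (95,380) lies lower than and clear of the fingers. I'll close.

Request:
jog_arm(moves=[{"grip":1,"translation":[0,0.001,0.001],"twist":[0,0,0]},{"grip":1,"translation":[0,0,0],"twist":[0,0,0]},{"grip":1,"translation":[0,0,0],"twist":[0,0,0]},{"grip":1,"translation":[0,0,0],"twist":[0,0,0]},{"grip":1,"translation":[0,0,0],"twist":[0,0,0]},{"grip":1,"translation":[0,0,0],"twist":[0,0,0]},{"grip":1,"translation":[0,0,0],"twist":[0,0,0]},{"grip":1,"translation":[0,0,0],"twist":[0,0,0]},{"grip":1,"translation":[0,0,0],"twist":[0,0,0]},{"grip":1,"translation":[0,0,0],"twist":[0,0,0]}])

```text
clock: 17.52
eef_pos: [477.5, 260.5, 85.1]
tcp_rot: [3.141, 0.001, -2.736]
contact_force: [-0.3, -0.4, 5.8]
opening: 0.203
```

Run:
```python
from h import *
st()
p,d,c=grab('wrist'); cv2.imwrite('pics/w7.png',cv2.resize(p[...,::-1],(800,600)))
```

```text
t 17.52 q [ 0.497  0.416  1.925  0.     0.8   -1.479] pos [477.5 260.5  85.1] rot [ 3.141e+00  1.000e-03 -2.736e+00] F [-0.3 -0.4  5.8] T [-0.05  0.1   0.06] open 0.203
```

View pics/w7.png

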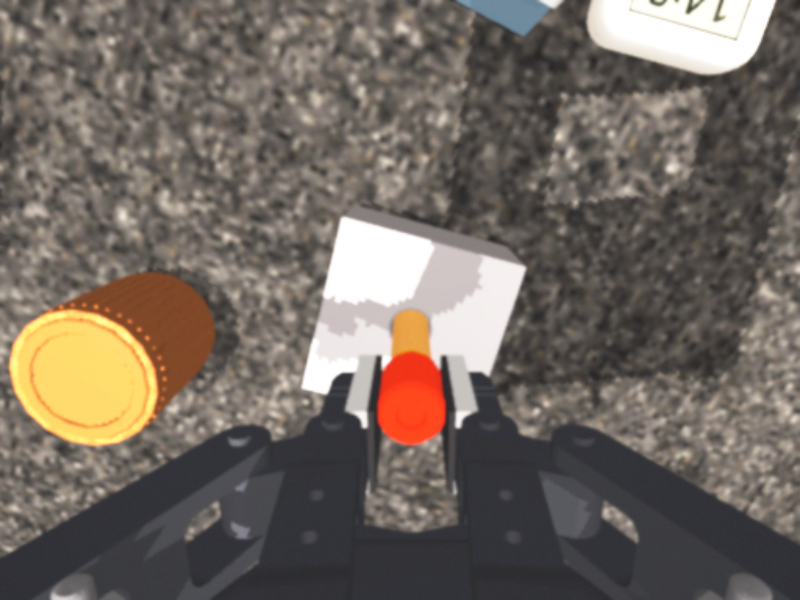

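The tube cap at (412,400) is held squarely. Opening is 0.20, about 17-19 mm. I'll lift.

Request:
jog_arm(moves=[{"grip":1,"translation":[0,0,-0.004],"twist":[0,0,0]},{"grip":1,"translation":[0,0,-0.01],"twist":[0,0,0]},{"grip":1,"translation":[0,0,-0.02],"twist":[0,0,0]},{"grip":1,"translation":[0,0,-0.025],"twist":[0,0,0]},{"grip":1,"translation":[0,0,-0.025],"twist":[0,0,0]},{"grip":1,"translation":[0,0,-0.02],"twist":[0,0,0]},{"grip":1,"translation":[0,0,-0.012],"twist":[0,0,0]},{"grip":1,"translation":[0,0,-0.004],"twist":[0,0,0]},{"grip":1,"translation":[0,0,0],"twist":[0,0,0]}])

```text
clock: 18.32
eef_pos: [477.6, 260.5, 206.0]
tcp_rot: [3.141, 0.002, -2.736]
contact_force: [-0.6, 0.1, 0.4]
opening: 0.202
```

Run:
```python
from h import *
st(); print(tooldelta((527,23.6,205)))
p,d,c=grab('wrist'); cv2.imwrite('pics/w8.png',cv2.resize(p[...,::-1],(800,600)))
p,d,c=grab('side'); X=cloud(d,c); p=p.astype(int);z=X[...,2]
m=(d>0)&(p[...,0]>110)&(p[...,0]>1.6*p[...,2])&(abs(X[...,0]-477)<60)&(abs(X[...,1]-259)<50)&(z>70)
for lo,hi in((110,140),(140,170),(170,205),(205,240)):
    k=m&(z>lo)&(z<hi); P=X[k]
    if len(P)>3: print(lo,len(P),np.median(P,0).round(1),np.ptp(P,axis=0).round(1))
print(z[m].min(),z[m].max())
cv2.imwrite('pics/s8.png',cv2.resize(p[200:345,220:365,::-1].astype(np.uint8),None,fx=4,fy=4,interpolation=cv2.INTER_CUBIC))
```

```text
t 18.32 q [ 0.497  0.253  1.834 -0.     1.051 -1.479] pos [477.6 260.5 206. ] rot [ 3.141e+00  2.000e-03 -2.736e+00] F [-0.6  0.1  0.4] T [ 0.02 -0.09 -0.02] open 0.202
[  48.  -237.2    0.9]
140 35 [476.  264.5 158.1] [ 9.5  5.3 26.6]
170 25 [476.9 265.  178.5] [ 8.9  5.8 20.8]
139.44562665607506 608.4045856929056
```

View pics/w8.png

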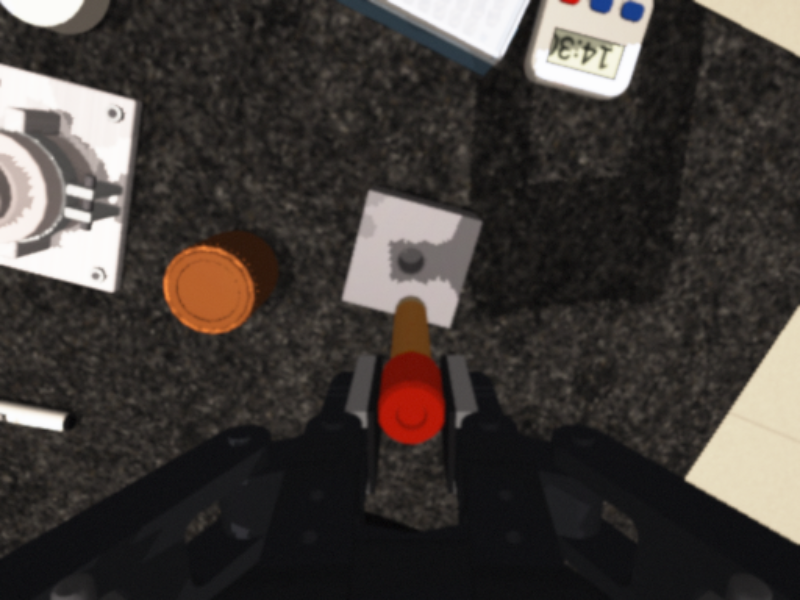

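View pics/s8.png

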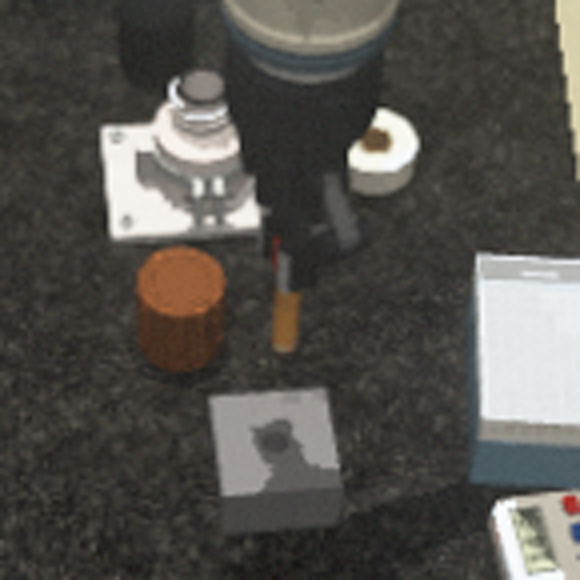

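The tube is held at wrist (412,380) and hangs vertical at side (285,320), with the stand now empty. I'll carry it over the canister.

Request:
jog_arm(moves=[{"grip":1,"translation":[0.002,-0.01,0],"twist":[0,0,0]},{"grip":1,"translation":[0.005,-0.025,0],"twist":[0,0,0]},{"grip":1,"translation":[0.006,-0.03,0],"twist":[0,0,0]},{"grip":1,"translation":[0.006,-0.03,0],"twist":[0,0,0]},{"grip":1,"translation":[0.006,-0.03,0],"twist":[0,0,0]},{"grip":1,"translation":[0.006,-0.03,0],"twist":[0,0,0]},{"grip":1,"translation":[0.006,-0.03,0],"twist":[0,0,0]},{"grip":1,"translation":[0.006,-0.03,0],"twist":[0,0,0]},{"grip":1,"translation":[0.0037,-0.0217,0],"twist":[0,0,0]},{"grip":1,"translation":[0,0,0],"twist":[0,0,0]}])

```text
clock: 19.25
eef_pos: [527.5, 20.2, 203.6]
tcp_rot: [-3.141, -0.002, -2.739]
contact_force: [0.0, 0.5, 0.7]
opening: 0.205
```

Request:
jog_arm(moves=[{"grip":1,"translation":[0,0,0],"twist":[0,0,0]},{"grip":1,"translation":[0,0,0.01],"twist":[0,0,0]},{"grip":1,"translation":[0,0,0.01],"twist":[0,0,0]},{"grip":1,"translation":[0,0,0],"twist":[0,0,0]}])

```text
clock: 19.58
eef_pos: [525.6, 25.0, 181.8]
tcp_rot: [3.14, -0.004, -2.735]
contact_force: [0.4, -0.2, -0.5]
opening: 0.203
```

Run:
```python
from h import *
st(); print(tooldelta((527,23.6,205)))
p,d,c=grab('wrist'); cv2.imwrite('pics/w9.png',cv2.resize(p[...,::-1],(800,600)))
p,d,c=grab('side'); X=cloud(d,c); p=p.astype(int);z=X[...,2]
m=(d>0)&(p[...,0]>90)&(p[...,0]>1.6*p[...,2])&(abs(X[...,0]-527)<40)&(abs(X[...,1]-24)<40)&(z>100)
P=X[m];print(len(P),np.median(P,0).round(1),P.min(0).round(1),P.max(0).round(1))
cv2.imwrite('pics/s9.png',cv2.resize(p[170:290,210:330,::-1].astype(np.uint8),None,fx=4.8,fy=4.8,interpolation=cv2.INTER_CUBIC))
```

```text
t 19.58 q [ 0.045  0.259  1.889  0.     0.998 -1.933] pos [525.6  25.  181.8] rot [ 3.14  -0.004 -2.735] F [ 0.4 -0.2 -0.5] T [ 0.01 -0.02  0.03] open 0.203
[ -0.6  -1.8 -23.2]
86 [522.2  29.7 153.6] [488.1  21.1 121.2] [528.9  43.6 407.9]
```

View pics/w9.png

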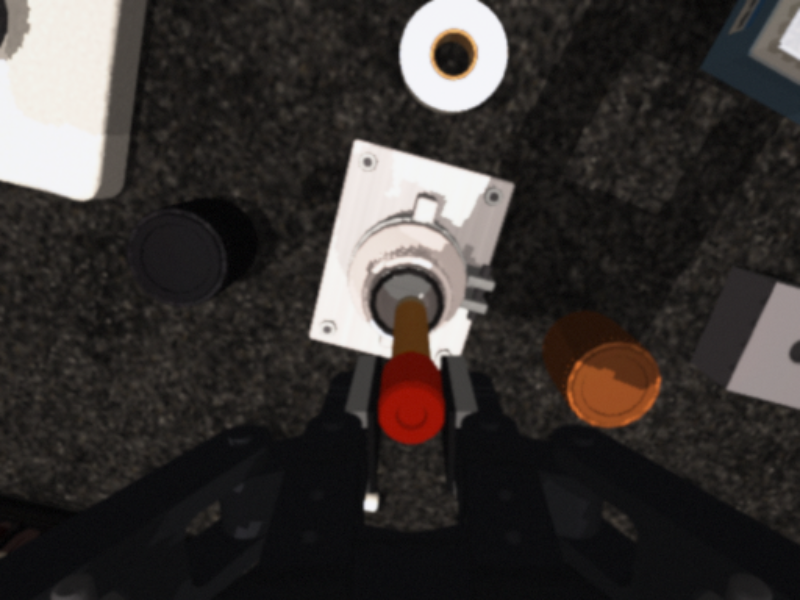

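View pics/s9.png

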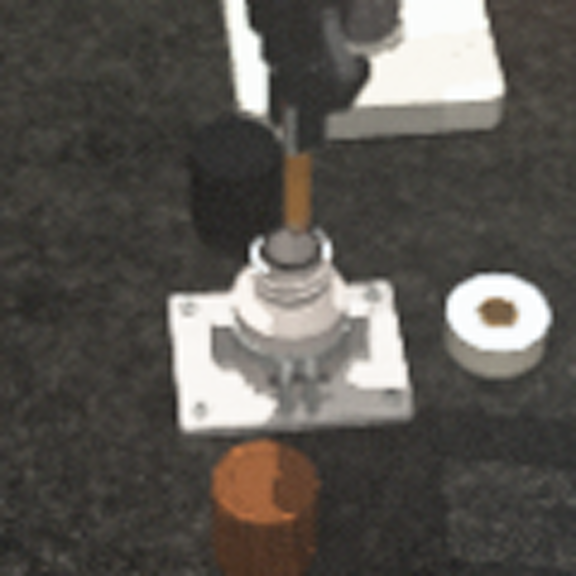

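The tube bottom at side (298,225) is above the mouth (290,248), about 2.5 mm short in x. I'll correct that and lower into the hole.

Request:
jog_arm(moves=[{"grip":1,"translation":[-0.0021,-0.0014,0],"twist":[0,0,0]},{"grip":1,"translation":[0,0,0],"twist":[0,0,0]},{"grip":1,"translation":[0,0,0.008],"twist":[0,0,0]},{"grip":1,"translation":[0,0,0.008],"twist":[0,0,0]},{"grip":1,"translation":[0,0,0.008],"twist":[0,0,0]},{"grip":1,"translation":[0,0,0],"twist":[0,0,0]}])

```text
clock: 20.18
eef_pos: [528.6, 23.7, 158.5]
tcp_rot: [3.141, -0.003, -2.736]
contact_force: [-0.1, -0.5, -0.7]
opening: 0.2
```

Run:
```python
from h import *
st()
p,d,c=grab('wrist'); cv2.imwrite('pics/w10.png',cv2.resize(p[...,::-1],(800,600)))
p,d,c=grab('side')
cv2.imwrite('pics/s10.png',cv2.resize(p[170:290,210:330,::-1].astype(np.uint8),None,fx=4.8,fy=4.8,interpolation=cv2.INTER_CUBIC))
```

```text
t 20.18 q [ 0.042  0.292  1.904 -0.     0.948 -1.934] pos [528.6  23.7 158.5] rot [ 3.141e+00 -3.000e-03 -2.736e+00] F [-0.1 -0.5 -0.7] T [-0.02  0.02  0.03] open 0.2
```

View pics/w10.png

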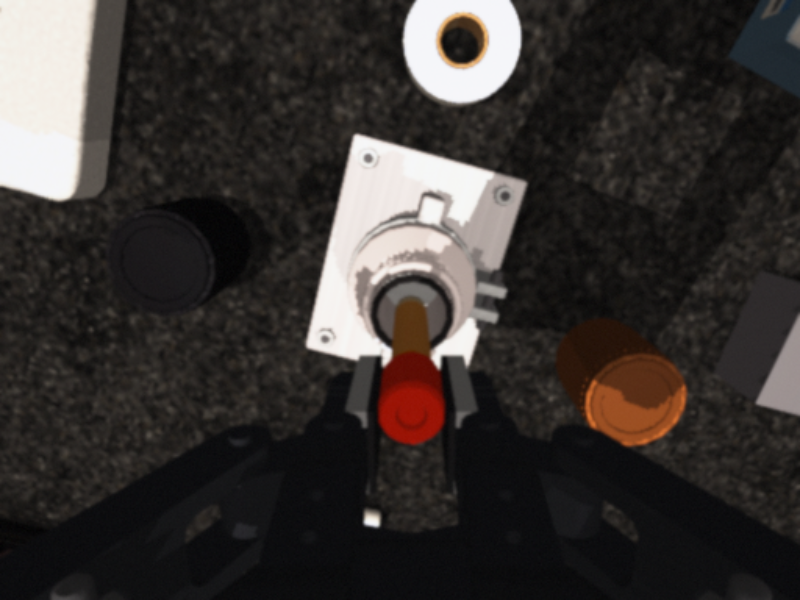

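View pics/s10.png

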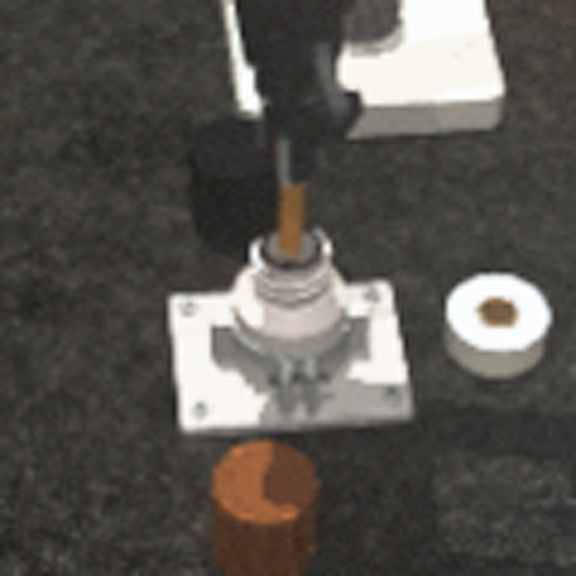

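The tube enters the mouth centrally (side (290,245), wrist (412,310)) with no force. I'll go on down.

Request:
jog_arm(moves=[{"grip":1,"translation":[0,0,0.008],"twist":[0,0,0]},{"grip":1,"translation":[0,0,0.008],"twist":[0,0,0]},{"grip":1,"translation":[0,0,0.008],"twist":[0,0,0]},{"grip":1,"translation":[0,0,0.008],"twist":[0,0,0]},{"grip":1,"translation":[0,0,0.008],"twist":[0,0,0]},{"grip":1,"translation":[0,0,0.005],"twist":[0,0,0]},{"grip":1,"translation":[0,0,0.003],"twist":[0,0,0]},{"grip":1,"translation":[0,0,0],"twist":[0,0,0]},{"grip":1,"translation":[0,0,0],"twist":[0,0,0]}])

```text
clock: 21.03
eef_pos: [530.0, 23.8, 112.5]
tcp_rot: [3.142, -0.0, -2.736]
contact_force: [0.5, 0.4, -0.3]
opening: 0.199
```

Request:
jog_arm(moves=[{"grip":1,"translation":[0,0,0.001],"twist":[0,0,0]},{"grip":1,"translation":[0,0,0.001],"twist":[0,0,0]},{"grip":1,"translation":[0,0,0.001],"twist":[0,0,0]},{"grip":1,"translation":[0,0,0],"twist":[0,0,0]}])

```text
clock: 21.37
eef_pos: [530.0, 23.8, 109.6]
tcp_rot: [-3.142, 0.0, -2.736]
contact_force: [0.6, 0.7, -0.4]
opening: 0.201
```

Request:
jog_arm(moves=[{"grip":1,"translation":[0.0015,0.0005,0.001],"twist":[0,0,0]},{"grip":1,"translation":[0,0,0.001],"twist":[0,0,0]},{"grip":1,"translation":[0,0,0.001],"twist":[0,0,0]},{"grip":1,"translation":[0,0,0.0005],"twist":[0,0,0]},{"grip":1,"translation":[0,0,0],"twist":[0,0,0]}])

```text
clock: 21.78
eef_pos: [528.3, 23.7, 105.9]
tcp_rot: [3.142, -0.0, -2.736]
contact_force: [-0.6, 0.8, -0.2]
opening: 0.204
```

Request:
jog_arm(moves=[{"grip":1,"translation":[0,0,0.0005],"twist":[0,0,0]},{"grip":1,"translation":[0,0,0.0005],"twist":[0,0,0]},{"grip":1,"translation":[0,0,0.0005],"twist":[0,0,0]},{"grip":1,"translation":[0,0,0],"twist":[0,0,0]}])

```text
clock: 22.12
eef_pos: [528.3, 23.7, 104.5]
tcp_rot: [3.142, -0.0, -2.736]
contact_force: [-0.2, -0.4, -1.1]
opening: 0.203
```

Request:
jog_arm(moves=[{"grip":1,"translation":[0,0,0.0005],"twist":[0,0,0]},{"grip":1,"translation":[0,0,0.0005],"twist":[0,0,0]},{"grip":1,"translation":[0,0,0],"twist":[0,0,0]}])

```text
clock: 22.37
eef_pos: [528.3, 23.7, 103.5]
tcp_rot: [3.142, -0.0, -2.736]
contact_force: [0.6, -0.2, -0.6]
opening: 0.202
```

Request:
jog_arm(moves=[{"grip":1,"translation":[0,0,0.0005],"twist":[0,0,0]},{"grip":1,"translation":[0,0,0.0005],"twist":[0,0,0]},{"grip":1,"translation":[0,0,0],"twist":[0,0,0]}])

```text
clock: 22.62
eef_pos: [528.8, 23.7, 103.1]
tcp_rot: [-3.141, 0.001, -2.736]
contact_force: [-0.2, 0.6, 4.3]
opening: 0.202
```

Run:
```python
from h import *
st()
p,d,c=grab('side')
cv2.imwrite('pics/s11.png',cv2.resize(p[170:290,210:330,::-1].astype(np.uint8),None,fx=4.8,fy=4.8,interpolation=cv2.INTER_CUBIC))
```

```text
t 22.62 q [ 0.042  0.37   1.946  0.     0.825 -1.934] pos [528.8  23.7 103.1] rot [-3.141e+00  1.000e-03 -2.736e+00] F [-0.2  0.6  4.3] T [0.03 0.2  0.01] open 0.202
```

View pics/s11.png

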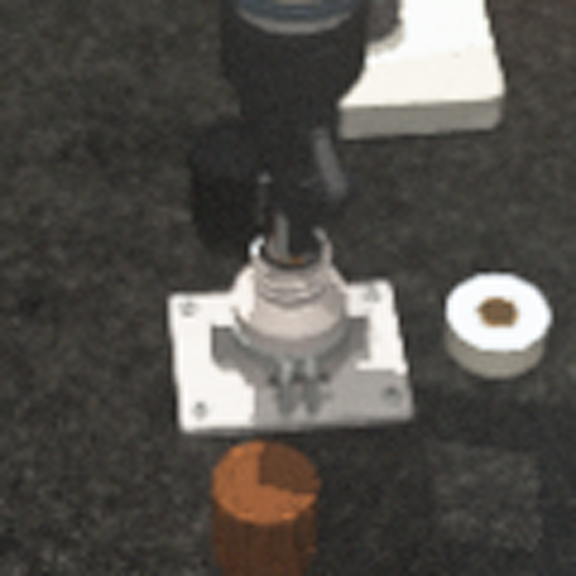

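Contact came at TCP z=103, exactly where the tube should stand on the bottom. I'll release and retreat.

Request:
jog_arm(moves=[{"grip":0.5,"translation":[0,0,0],"twist":[0,0,0]},{"grip":0.3,"translation":[0,0,0],"twist":[0,0,0]},{"grip":0,"translation":[0,0,0],"twist":[0,0,0]},{"grip":-1,"translation":[0,0,0],"twist":[0,0,0]},{"grip":-1,"translation":[0,0,0],"twist":[0,0,0]},{"grip":-1,"translation":[0,0,0],"twist":[0,0,0]},{"grip":-1,"translation":[0,0,0],"twist":[0,0,0]},{"grip":-1,"translation":[0,0,0],"twist":[0,0,0]}])

```text
clock: 23.33
eef_pos: [528.4, 23.7, 102.6]
tcp_rot: [3.142, -0.0, -2.736]
contact_force: [-0.6, 0.6, 0.4]
opening: 1.001
```

Run:
```python
from h import *
st()
p,d,c=grab('wrist'); cv2.imwrite('pics/w12.png',cv2.resize(p[...,::-1],(800,600)))
```

```text
t 23.33 q [ 0.042  0.37   1.946 -0.     0.825 -1.934] pos [528.4  23.7 102.6] rot [ 3.142 -0.    -2.736] F [-0.6  0.6  0.4] T [ 0.01  0.05 -0.  ] open 1.001
```

View pics/w12.png

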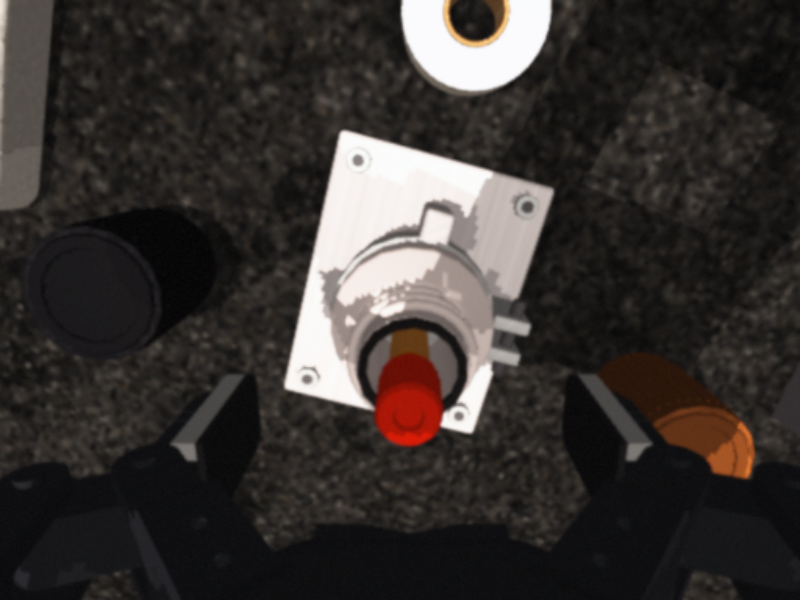

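The tube stands free in the hole (red cap at (410,405)) with the fingers clear. I'll retreat upward.

Request:
jog_arm(moves=[{"grip":-1,"translation":[0,0,-0.01],"twist":[0,0,0]},{"grip":-1,"translation":[0,0,-0.025],"twist":[0,0,0]},{"grip":-1,"translation":[0,0,-0.03],"twist":[0,0,0]},{"grip":-1,"translation":[0,0,-0.03],"twist":[0,0,0]},{"grip":-1,"translation":[0,0,-0.025],"twist":[0,0,0]},{"grip":-1,"translation":[0,0,-0.01],"twist":[0,0,0]},{"grip":-1,"translation":[0,0,0],"twist":[0,0,0]},{"grip":-1,"translation":[0,0,0],"twist":[0,0,0]},{"grip":-1,"translation":[0,0,0],"twist":[0,0,0]}])

```text
clock: 24.13
eef_pos: [527.4, 23.6, 231.1]
tcp_rot: [3.141, -0.002, -2.736]
contact_force: [-0.3, 0.8, -0.3]
opening: 0.998
```

Run:
```python
from h import *
st()
p,d,c=grab('wrist')
X=cloud(d,c);pp=p.astype(int)
m=(d>0)&(pp[...,0]>90)&(pp[...,0]>2*pp[...,2])&(abs(X[...,0]-527)<25)&(abs(X[...,1]-24)<25)&(abs(X[...,2]-126)<5)
P=X[m];print(len(P),cv2.minEnclosingCircle(P[:,:2].astype(np.float32)),np.median(P[:,2]))
p,d,c=grab('side');X=cloud(d,c);x,y,z=X[...,0],X[...,1],X[...,2]
for k,b in dict(cap=(430,550,-310,-200,82,95),roll=(380,460,-30,60,18,32)).items():
    P=X[(d>0)&(x>b[0])&(x<b[1])&(y>b[2])&(y<b[3])&(z>b[4])&(z<b[5])]
    print(k,len(P),cv2.minEnclosingCircle(P[:,:2].astype(np.float32)),np.median(P[:,2]))
cv2.imwrite('pics/s13.png',cv2.resize(p[130:345,180:380,::-1],None,fx=2.75,fy=2.75,interpolation=cv2.INTER_CUBIC))
```

```text
t 24.13 q [ 0.042  0.204  1.838  0.     1.102 -1.934] pos [527.4  23.6 231.1] rot [ 3.141e+00 -2.000e-03 -2.736e+00] F [-0.3  0.8 -0.3] T [0.03 0.   0.06] open 0.998
399 ((527.7536010742188, 21.657249450683594), 9.083822250366211) 125.54864910193922
cap 68 ((484.0657958984375, -252.4046630859375), 27.771392822265625) 86.54744600127819
roll 254 ((410.6175537109375, 0.7923576831817627), 30.948745727539062) 23.375419179642584
```

View pics/s13.png

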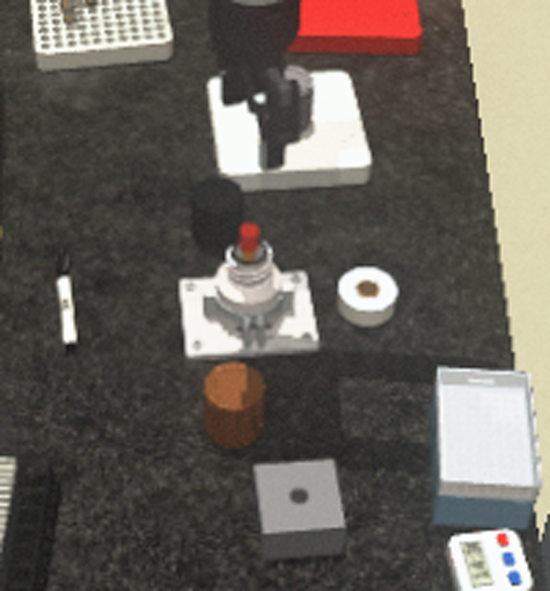

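The tube stands upright in the canister (red cap at (249,237), top at z=125.5, expected 126). The roll at (367,295) and the marker at (67,310) look unmoved. The cap is on the tray, partly hidden by the gripper here. I'll hand in.

```bash
python3 -c "
from h import *
print(r.sign_off())"
```

```text
the job is handed in; nothing more can be done
None
```

I finished the job and handed it in at about 24 s on the robot's clock; the sign-off reports no verdict.

- **Cap:** I unscrewed it in one sweep of about 4.6 rad without regripping. It now stands upright on the near white tray, let go. The wrist camera put its centre within about 1 mm of the tray's centre, with its top at z = 86 mm.
- **Tube:** I lowered it into the open canister until it touched bottom, with the tool at z = 103 mm as expected, and only then let go. Its top is at z = 125.5 mm against the expected 126 mm, about 2 mm from the canister's axis.
- **Bystanders:** The label roll measured within about 1 mm of where it started. The marker looked unmoved in the last picture, but I did not measure it again.
- **Check that disagreed:** The last side picture put the cap's centre about 6 mm off in x, because the gripper hid part of it. The earlier unobstructed wrist measurement is the one I trust.

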